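# Tip the washed brake parts onto the drain grate and pick off the caliper

### The job

Lift the tip-out tray by its bail handle and tip everything in it onto the grate, so that the nuts and spacers drop through into the pan and the brake caliper stays on top; then swing the tray back down to rest without letting it slam. Pick the caliper off the grate and set it down inside the open parts bin, lowering it in rather than dropping it. Leave the nuts and spacers in the pan, the bin standing upright, and do not disturb the jar, the bottle or the spanner.

Things in the scene. Friction and masses are not known exactly. Their poses are not given: they have to be found in the camera images.
- station: Draining station, fixed to the bench. Origin: under the middle of its open metal catch pan, at bench level; z up; x points the way the tray pours. Pan 256 (x) by 204 (y), 3 mm walls: sides and far end 88 high, tray end 70; floor 3 mm. At the -x end a stand with two hinge plates (88 high, outside the pan) carries the tip-out tray.
- grate (a point): Centre of the grate over the pan, at the height of the bar tops: 70 mm above the station's origin, axes as the station's. Five 6 mm round bars lie along x, 34 mm apart (clear gaps 28 mm), over the inside of the pan, 250 (x) by 198 (y). The pan's side and far walls stand 18 mm above the bar tops. A small part that hangs up on the bars can be nudged through.
- tray (a joint): Tip of the tray about its hinge, rad: 0 = level, on its rest; grows as the handle end rises and the open end dips towards the grate; stop at 1.25. No latch or spring: let go, it falls back to 0. About 3 to 5 N up at the handle lifts it. Parts begin to slide at about 0.45 to 0.65; at 1.1 all slide out within a second.
- tray_hinge (a point): On the hinge line, below the tray floor, middle of the width, 75 mm above the bench (station x -135). Axes turn with the tray: x along the floor to the open pouring edge, y along the hinge. In this frame the sheet-metal tray is 150 wide, floor from x -155 (back wall) to +10 (open edge), its top at z 47.5; back and side walls to z 90, sides to z 73 near the open edge.
- tray_handle (a point): Middle of the tray's bail handle: steel bar 10 mm thick, straight for 110 mm along the hinge direction, behind and above the tray's back wall. In the tray_hinge frame at x -185, z +115 mm (218 mm radius): with the tray level it is 190 mm above the bench, 25 above the back wall's rim, 31 behind it. Axes as the tray's.
- caliper: Dark metal brake caliper, loose, about 190 g, at the start in the tray. Origin: its centre. Body 62 (x) by 36 (y) by 34 (z); a round 25 mm cap in the middle of each y side stands 2 proud (40 across the caps); an ear 12 high, 18 wide on each x end at the bottom (z -17 to -5), 92 long over the ears. Too big for the gaps; may come to rest on any side.
- bin: Open stacking parts bin, plastic, loose, 350 g, empty: 190 (x) by 140 (y) mm, 3 mm walls and floor; 75 high at back (+x) and sides, 42 high at the front (-x) and along the front 40 mm of the sides. Origin: centre of its underside; z up.
- grease_jar: Bystander: round jar, 68 across, 60 high. Origin: centre of its underside.
- oil_bottle: Bystander: oil bottle, 56 across, 130 high. Origin: centre of its underside.
- wrench: Bystander: spanner 180 long, lying flat along its x. Origin: middle, underside.
- nut1_mid (a point): Steel hex nut, 17 across flats, 9 high, 12 g, loose, at the start flat in the tray; passes the grate's gaps. Point: its centre.
- nut2_mid (a point): Steel hex nut, 17 across flats, 9 high, 12 g, loose, at the start flat in the tray; passes the grate's gaps. Point: its centre.
- nut3_mid (a point): Steel hex nut, 17 across flats, 9 high, 12 g, loose, at the start flat in the tray; passes the grate's gaps. Point: its centre.
- nut4_mid (a point): Steel hex nut, 17 across flats, 9 high, 12 g, loose, at the start flat in the tray; passes the grate's gaps. Point: its centre.
- spacer1_mid (a point): Steel tube spacer, 14 across, 12 long, 12 g, loose, at the start upright in the tray; passes the grate's gaps. Point: its centre.
- spacer2_mid (a point): Steel tube spacer, 14 across, 12 long, 12 g, loose, at the start upright in the tray; passes the grate's gaps. Point: its centre.
- spacer3_mid (a point): Steel tube spacer, 14 across, 12 long, 12 g, loose, at the start upright in the tray; passes the grate's gaps. Point: its centre.

How it is judged (in metres and radians):
On the way:
1. the tray, still tipped, has let the caliper out onto the grate, and no finger holds it (value of joint tray above 0.35 rad and x of caliper in the frame of station between -0.13 and 0.125 m and y of caliper in the frame of station between -0.1 and 0.1 m and z of caliper in the frame of station between 0.07 and 0.15 m and contact force between the fingers and caliper below 0.5 N), for 0.2 s.
At the end, for the whole second after the job is handed in: Caliper at rest inside the bin (centre within its walls, under 65 mm above its underside); bin upright within 0.1 rad; every nut and spacer inside the pan under the grate (centre under 55 mm above the bench); tray back down (below 0.06 rad) (x of caliper in the frame of bin between -0.092 and 0.092 m and y of caliper in the frame of bin between -0.067 and 0.067 m and z of caliper in the frame of bin between 0.005 and 0.065 m and linear speed of caliper below 0.03 m/s and angle between bin's own z axis and vertical below 0.1 rad and value of joint tray below 0.06 rad and x of nut1_mid in the frame of station between -0.125 and 0.125 m and y of nut1_mid in the frame of station between -0.099 and 0.099 m and z of each of nut1_mid, nut2_mid, nut3_mid, nut4_mid, spacer1_mid, spacer2_mid, spacer3_mid in the frame of station below 0.055 m and x of nut2_mid in the frame of station between -0.125 and 0.125 m and y of nut2_mid in the frame of station between -0.099 and 0.099 m and x of nut3_mid in the frame of station between -0.125 and 0.125 m and y of nut3_mid in the frame of station between -0.099 and 0.099 m and x of nut4_mid in the frame of station between -0.125 and 0.125 m and y of nut4_mid in the frame of station between -0.099 and 0.099 m and x of spacer1_mid in the frame of station between -0.125 and 0.125 m and y of spacer1_mid in the frame of station between -0.099 and 0.099 m and x of spacer2_mid in the frame of station between -0.125 and 0.125 m and y of spacer2_mid in the frame of station between -0.099 and 0.099 m and x of spacer3_mid in the frame of station between -0.125 and 0.125 m and y of spacer3_mid in the frame of station between -0.099 and 0.099 m); the robot touches nothing.
It fails at once if the tray is let slam (falls back faster than 4 rad/s) (velocity of joint tray below -4 rad/s).
It fails at once if the caliper is dropped or thrown into the bin (over 1 m/s at the bin, a fall of about 50 mm) (horizontal distance between caliper and bin below 0.11 m and linear speed of caliper above 1 m/s).
It fails at once if the jar, the bottle or the spanner is moved more than 40 mm (distance of any of grease_jar, oil_bottle, wrench from where it was at the start of the episode above 0.04 m).
It also fails if it takes over 58 s, if anything falls off the work surface, if the arm or the gripper's body presses on something with over 40 N, if the wrist force passes 120 N, or if a joint passes its speed limit or range.

### The arm

A 7-joint arm with a two-finger parallel gripper is mounted at the origin on the work surface. World frame = base frame: x ahead of the robot, y to its left, z up, the work surface at z = 0. Lengths are in m, angles in degrees, forces in N, time in s.
With the tool pointing down it reaches from about 0.425 to 0.95 m from the base axis. Payload 16.7 kg.
Tool frame: the origin (TCP) lies at the very end of the fingers, on their centre line; the grasp point (between the pads) lies 19 mm behind it; z points along the fingers, y is the line along which they close (so a half turn about z gives the same grasp; the last joint's range is limited). The gripper opens to 94 mm and grips with 3 to 60 N. Pads are 16 mm wide; open, the fingers measure 119 mm over their backs; the gripper's body (75 mm by 177 mm) begins 78 mm behind the grasp point.
Start: joints at [-72.221, 24.414, 4.234, 92.017, -1.954, 63.644, -3.845], TCP at [0.3, 0.605, 0.205] pointing down, gripper open.
Joint ranges: [-163.25, 163.25], [-28.42, 122.38], [-70.27, 78.77], [12.13, 141.07], [-58.53, 238.53], [9.26, 117.41], [-156.51, 156.51]. Speed limits (degrees/s): [108.29, 108.29, 136.94, 136.94, 172.46, 172.46, 172.46].

### API

Orientations are given as a 3x3 rotation matrix whose columns are the frame's x, y, z axes.
In Python, from cell import ctrl, eyes, job_done gives the robot as it stands.
- The arm moves only by the tool send_rows, never from a script. Its argument "plan" is text: rows parted by semicolons, each of 7 numbers parted by spaces: the opening, from 0 (shut) to 1 (fully open), then the shift along the tool's x, y, z in units of 0.02 m (1.0 is 0.02 m), then the turn, a rotation vector about the tool's x, y, z in units of 180 degrees (1.0 is 180 degrees). A call has 1 to 20 rows; each row shifts and turns the commanded pose from where the row before left it, along the tool's axes as they then stand; what a row does not reach is not made up. A row lasts 1/8 s, in which the tool goes at most 62.5 mm and 10.7 degrees, less where a joint would pass 70% of its speed; a pose out of reach is approached as far as the arm can. A call with a number of a shift or a turn outside -1 to 1 is refused whole. A call with a gripper value outside its range is refused whole. The fingers move at their own pace and stop on an object; "grip_force" is the grip in N (left out, the last holds). Time passes only in rows, so rows that do not move let the fingers close. It gives the time, the measured TCP pose, the force, the opening and the grip force at its end, in the units of the state.
- ctrl.state(): the state, without advancing time (a new reading comes with each control period).
- eyes.read_camera(name): name is "side" or "top"; returns a dict with "image" (400x640x3 uint8, red, green, blue), "mtx" (3x3 intrinsics, pixels), "R" (3x3) and "t" (3): a world point X has camera coordinates R X + t. Camera axes: x right, y down, z forward; pixel columns grow to the right and rows downward; lengths in m; the calibration is good to about 2 mm. A picture is of the moment at which its call begins. There is no depth.
- job_done(): hands the job in; it is judged then, once.
The state is a dict: "time": time; "joints": joint angles; "dq": joint speeds; "effort": joint torques, N m; "eef_pos": TCP position; "orientation": TCP orientation; "wrist_force": force on the tool from outside, world axes, zero at the start; "ft_torque": the same for the moment, N m; "width": finger opening in m; "grip_force": force on a finger pad.
Only numpy, scipy, OpenCV 4.12 (cv2) and the standard library are available. Lean on these libraries where they do the work, as an engineer would, in place of code of your own. Each camera call takes 0.05 s, during which the arm holds its last target. There are 200 camera calls.

## Working session

There is one attempt and no reset: what is moved stays moved. The work goes in short steps, Python scripts to look and compute and a tool call to move; the robot and the scene stay as the last step left them, time stands still between calls to the robot, and variables do not carry over. Pictures are saved under pics/ and viewed, at most 10 in all, crops included, and the job is handed in when it is done.

Besides the shell and the picture viewer there is one more tool, called after ">>>" as name(argument=value, ...) on one line, values as JSON. send_rows: Moves the arm, as the interface text tells. Its arguments: {"type":"object","properties":{"plan":{"type":"string"},"grip_force":{"type":"number"}},"required":["plan"]}

```bash
mkdir -p pics; ls
python3 - <<'E'
from cell import ctrl, eyes
import cv2,numpy as np
for n in("top","side"):
    c=eyes.read_camera(n); cv2.imwrite(f"pics/{n}0.png",c["image"][:,:,::-1]); np.savez(n+"0.npz",**c)
    print(n,c["mtx"].tolist(),c["R"].round(4).tolist(),c["t"].round(4).tolist())
s=ctrl.state();print(s["time"],s["eef_pos"],np.round(s["orientation"],3).tolist(),s["width"])
E
```

```text
pics
top [[507.8851815640883, 0.0, 316.1672992968403], [0.0, 507.8851815640883, 205.53108484845436], [0.0, 0.0, 1.0]] [[-0.0093, -0.9999, -0.0107], [-0.9848, 0.011, -0.1734], [0.1735, 0.0089, -0.9848]] [0.0564, 0.6516, 1.4875]
side [[391.60893214228577, 0.0, 321.92825459406777], [0.0, 391.60893214228577, 201.20359350036887], [0.0, 0.0, 1.0]] [[0.7136, -0.7002, 0.0227], [-0.3341, -0.3686, -0.8675], [0.6158, 0.6115, -0.4969]] [-0.4132, 0.3546, 0.517]
0.1 [0.29939645 0.60454646 0.20486175] [[-0.896, 0.444, -0.0], [0.444, 0.896, -0.001], [-0.0, -0.001, -1.0]] 0.09390803171437564
```

View pics/top0.png

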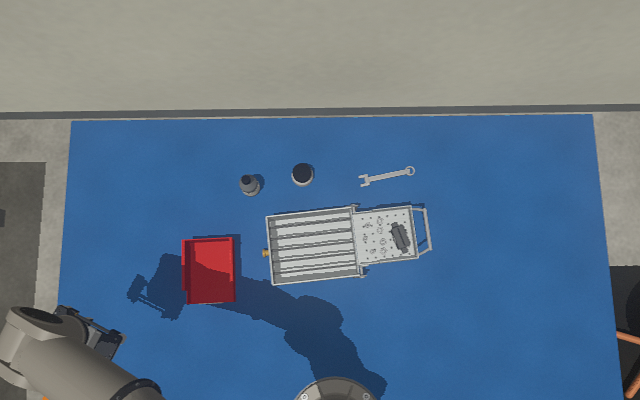

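View pics/side0.png

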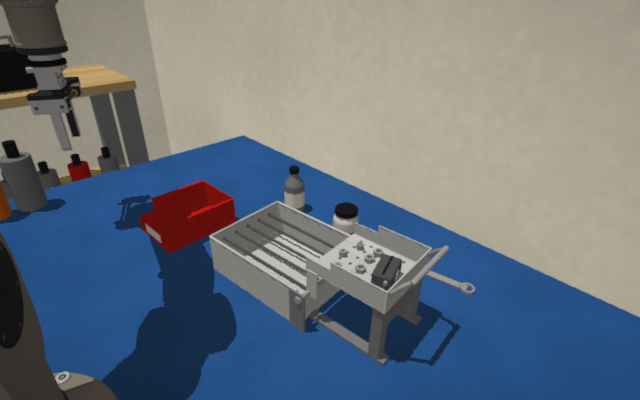

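The top view shows the station, pan rim corners near (266,217), (354,206), (361,275) and (272,285). The tray lies to the right, with the bail at about (428,230) and the caliper at (400,237). The red bin is at (208,270), the bottle at (249,185), the jar at (302,174) and the spanner at (387,177). I'll zoom in for precise corners.

```bash
cat > h.py <<'E'
import numpy as np,cv2
def ray(c,uv,z):
    R,t=c["R"],c["t"]; o=-R.T@t
    d=R.T@np.linalg.inv(c["mtx"])@np.array([uv[0],uv[1],1.]); return o+d*(z-o[2])/d[2]
def proj(c,X):
    p=c["mtx"]@(c["R"]@np.asarray(X,float)+c["t"]); return p[:2]/p[2]
E
python3 - <<'E'
from h import *
c=np.load("top0.npz"); im=c["image"][:,:,::-1].copy()
cv2.imwrite("pics/topz.png",cv2.resize(im[195:295,255:440],None,fx=4,fy=4,interpolation=cv2.INTER_CUBIC))
hsv=cv2.cvtColor(im,cv2.COLOR_BGR2HSV)
m=(((hsv[...,0]<8)|(hsv[...,0]>172))&(hsv[...,1]>150)&(hsv[...,2]>50)).astype(np.uint8)
n,l,s,_=cv2.connectedComponentsWithStats(m); k=1+s[1:,4].argmax()
r=cv2.minAreaRect(np.argwhere(l==k)[:,::-1].astype(np.float32)); b=cv2.boxPoints(r); print(b)
for p in b: print(ray(c,p,.075).round(3))
for n_,p in dict(bottle=(249,185),jar=(302,174)).items(): print(n_,ray(c,p,.06).round(3))
E
```

```text
[[180.46695 238.41006]
 [232.90366 236.82108]
 [234.87247 301.79172]
 [182.43576 303.3807 ]]
[0.554 0.455 0.075]
[0.557 0.299 0.075]
[0.367 0.289 0.075]
[0.364 0.442 0.075]
bottle [0.718 0.255 0.06 ]
jar [0.75  0.092 0.06 ]
```

View pics/topz.png

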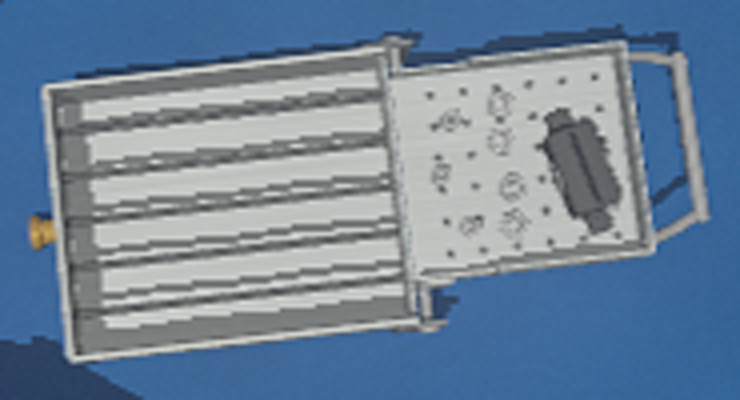

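The zoom gives far pan rim corners at zoom (46,88) and (70,358), tray back rim corners at (628,42) and (652,250), and handle bar ends at (682,55) and (704,218). The caliper is at about (585,172). Next I'll compute the station pose.

Run:
```python
from h import *
c=np.load("top0.npz");s=np.load("side0.npz")
Z=lambda x,y:(255+x/4-.4,195+y/4-.4)
A=ray(c,Z(46,88),.088);B=ray(c,Z(70,358),.088);C=ray(c,Z(628,42),.165);D=ray(c,Z(652,250),.165)
H1=ray(c,Z(682,56),.194);H2=ray(c,Z(704,217),.194)
print(A,B,np.linalg.norm(A-B),C,D,np.linalg.norm(C-D),H1,H2,np.linalg.norm(H1-H2))
f=(A+B)/2;g=(C+D)/2;h=(H1+H2)/2
d=(f-g)[:2];print("dist f-g",np.linalg.norm(d),"expect",.128+.135+.155)
x=d/np.linalg.norm(d);yw=np.degrees(np.arctan2(x[1],x[0]));v=(A-B)[:2];print("yaw",yw, np.degrees(np.arctan2(v[1],v[0]))+90, np.degrees(np.arctan2(*(H1-H2)[1::-1]))+90)
o=(f[:2]+g[:2])/2+x*((-.128+.290)/2); print("origin",o,"handle meas",h,"pred",o-x*.32)
for nm,X in dict(hand=[*(o-x*.32),.19],far=[*(o+x*.128),.088]).items(): print(nm,"side",proj(s,X))
```

```text
[0.61499732 0.19861245 0.088     ] [0.41653687 0.17961541 0.088     ] 0.199367595866287 [ 0.63140945 -0.22036411  0.165     ] [ 0.48498667 -0.23084206  0.165     ] 0.14679720106753505 [ 0.61612199 -0.25185951  0.194     ] [ 0.50494423 -0.26163865  0.194     ] 0.11160701270056562
dist f-g 0.4168819855046576 expect 0.41800000000000004
yaw 95.84177858653283 95.467809152168 95.0267730191326
origin [0.52873826 0.06233477] handle meas [ 0.56053311 -0.25674908  0.194     ] pred [ 0.56130841 -0.25600339]
hand side [431.35449108 263.066035  ]
far side [245.93558936 216.79201664]
```

>>> send_rows(plan="0.35 0 0 -0.2 0 0 0.0587;0.35 0 0 -0.2 0 0 0.0587;0.35 0 0 -0.2 0 0 0.0587;0.35 0 0 -0.2 0 0 0.0587;0.35 0 0 -0.2 0 0 0.0587;0.35 0 0 -0.2 0 0 0.0587;0.35 0 0 -0.2 0 0 0.0587;0.35 0 0 -0.2 0 0 0.0587;0.35 0 0 -0.2 0 0 0.0587;0.35 0 0 -0.2 0 0 0.0587;0.35 0 0 0 0 0 0.0587;0.35 0 0 0 0 0 0.0587;0.35 0 0 0 0 0 0.0587;0.35 0 0 0 0 0 0.0587")

```text
time: 1.85
eef_pos: [0.2994, 0.6047, 0.2451]
orientation: [[0.996, 0.094, -0.0], [0.094, -0.996, -0.001], [-0.0, 0.001, -1.0]]
wrist_force: [-1.3, -0.3, 0.3]
width: 0.0327
grip_force: 0.0
```

>>> send_rows(plan="0.35 0.44 0.98 0 0 0 0;0.35 0.44 0.98 0 0 0 0;0.35 0.44 0.98 0 0 0 0;0.35 0.44 0.98 0 0 0 0;0.35 0.44 0.98 0 0 0 0;0.35 0.44 0.98 0 0 0 0;0.35 0.44 0.98 0 0 0 0;0.35 0.44 0.98 0 0 0 0;0.35 0.44 0.98 0 0 0 0;0.35 0.44 0.98 0 0 0 0;0.35 0.44 0.98 0 0 0 0;0.35 0.44 0.98 0 0 0 0;0.35 0.44 0.98 0 0 0 0;0.35 0.44 0.98 0 0 0 0;0.35 0.44 0.98 0 0 0 0;0.35 0.44 0.98 0 0 0 0;0.35 0.44 0.98 0 0 0 0;0.35 0.44 0.98 0 0 0 0;0.35 0.44 0.98 0 0 0 0;0.35 0.44 0.98 0 0 0 0")

```text
time: 4.35
eef_pos: [0.5144, 0.2311, 0.2455]
orientation: [[0.995, 0.1, 0.0], [0.1, -0.995, -0.0], [0.0, 0.0, -1.0]]
wrist_force: [0.6, -0.4, -0.7]
width: 0.0328
grip_force: 0.0
```

>>> send_rows(plan="0.35 0 0.98 0 0 0 0;0.35 0 0.98 0 0 0 0;0.35 0 0.98 0 0 0 0;0.35 0 0.98 0 0 0 0;0.35 0 0.98 0 0 0 0;0.35 0 0.98 0 0 0 0;0.35 0 0.98 0 0 0 0;0.35 0 0.98 0 0 0 0;0.35 0 0.98 0 0 0 0;0.35 0 0.98 0 0 0 0;0.35 0 0.98 0 0 0 0;0.35 0 0.98 0 0 0 0;0.35 0 0.98 0 0 0 0;0.35 0 0.98 0 0 0 0;0.35 0 0.98 0 0 0 0;0.35 0 0.98 0 0 0 0;0.35 0 0.98 0 0 0 0;0.35 0 0.98 0 0 0 0;0.35 0 0.98 0 0 0 0;0.35 0 0.98 0 0 0 0")

```text
time: 6.85
eef_pos: [0.5528, -0.159, 0.2454]
orientation: [[0.995, 0.1, -0.0], [0.1, -0.995, -0.0], [-0.0, 0.0, -1.0]]
wrist_force: [-0.2, -0.6, 1.0]
width: 0.0329
grip_force: 0.0
```

>>> send_rows(plan="0.35 0 0.98 0 0 0 0;0.35 0 0.98 0 0 0 0;0.35 0 0.98 0 0 0 0;0.35 0 0.98 0 0 0 0;0.35 0 0.6 0 0 0 0;0.35 0 0 0 0 0 0")

```text
time: 7.6
eef_pos: [0.5616, -0.2486, 0.2454]
orientation: [[0.995, 0.098, -0.0], [0.098, -0.995, -0.0], [-0.0, 0.0, -1.0]]
wrist_force: [-0.5, 0.6, -1.1]
width: 0.0328
grip_force: 0.0
```

>>> send_rows(plan="0.35 0 0.38 0.2 0 0 0;0.35 0 0 0.6 0 0 0;0.35 0 0 0.6 0 0 0;0.35 0 0 0.6 0 0 0;0.35 0 0 0.6 0 0 0;0.35 0 0 0.6 0 0 0;0.35 0 0 0.25 0 0 0;0.35 0 0 0 0 0 0")

```text
time: 8.6
eef_pos: [0.5626, -0.2553, 0.1763]
orientation: [[0.995, 0.1, -0.0], [0.1, -0.995, -0.0], [-0.0, -0.0, -1.0]]
wrist_force: [-0.3, -0.4, 0.3]
width: 0.0326
grip_force: 0.0
```

Run:
```python
from cell import ctrl, eyes
import cv2,numpy as np
c=eyes.read_camera("side");t=eyes.read_camera("top")
a=cv2.resize(c["image"][130:330,280:500],None,fx=2,fy=2.,interpolation=2);b=cv2.resize(t["image"][180:290,340:460],None,fx=3,fy=3,interpolation=2)
o=np.zeros((400,800,3),np.uint8);o[:400,:440]=a;o[:330,440:800]=b
cv2.imwrite("pics/g1.png",o[:,:,::-1])
s=ctrl.state();print(s["eef_pos"],s["wrist_force"])
```

```text
[ 0.56285535 -0.25535927  0.17680941] [-0.04113304  0.1462348   0.31137607]
```

View pics/g1.png

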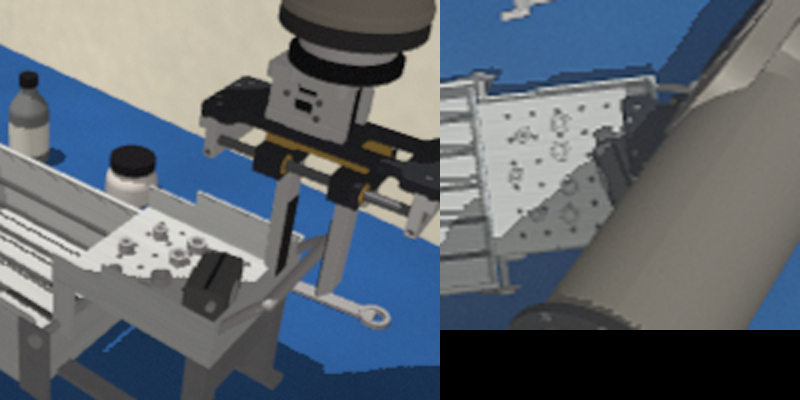

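>>> send_rows(plan="0 0 0 0 0 0 0;0 0 0 0 0 0 0;0 0 0 0 0 0 0;0 0 0 0 0 0 0", grip_force=20)

```text
time: 9.2
eef_pos: [0.5629, -0.256, 0.1767]
orientation: [[0.995, 0.099, 0.001], [0.099, -0.995, -0.001], [0.001, 0.001, -1.0]]
wrist_force: [1.4, -5.8, -0.4]
width: 0.0094
grip_force: 20.0
```

Run:
```python
import numpy as np
r=np.hypot(185,115);p0=np.arctan2(115,-185)
th=np.append(np.arange(0,1.16,.05),1.15)
for a,b in zip(th[:-1],th[1:]):
    dx=r*(np.cos(p0-b)-np.cos(p0-a));dz=r*(np.sin(p0-b)-np.sin(p0-a));print(f"{b:.2f} {-dx/20:.2f} {-dz/20:.2f}",end="; ")
```

```text
0.05 -0.30 -0.46; 0.10 -0.32 -0.44; 0.15 -0.34 -0.42; 0.20 -0.36 -0.41; 0.25 -0.38 -0.39; 0.30 -0.40 -0.37; 0.35 -0.42 -0.35; 0.40 -0.44 -0.33; 0.45 -0.45 -0.30; 0.50 -0.47 -0.28; 0.55 -0.48 -0.26; 0.60 -0.49 -0.23; 0.65 -0.50 -0.21; 0.70 -0.51 -0.18; 0.75 -0.52 -0.16; 0.80 -0.53 -0.13; 0.85 -0.53 -0.10; 0.90 -0.54 -0.08; 0.95 -0.54 -0.05; 1.00 -0.54 -0.02; 1.05 -0.54 0.01; 1.10 -0.54 0.03; 1.15 -0.54 0.06; 1.15 0.00 -0.00;
```

>>> send_rows(plan="0 0 -0.3 -0.46 0 0 0;0 0 -0.32 -0.44 0 0 0;0 0 -0.34 -0.42 0 0 0;0 0 -0.36 -0.41 0 0 0;0 0 -0.38 -0.39 0 0 0;0 0 -0.4 -0.37 0 0 0")

```text
time: 9.95
eef_pos: [0.5587, -0.2144, 0.2271]
orientation: [[0.995, 0.099, 0.001], [0.099, -0.995, -0.002], [0.001, 0.002, -1.0]]
wrist_force: [1.1, -5.5, 1.1]
width: 0.009
grip_force: 20.0
```

>>> send_rows(plan="0 0 -0.42 -0.35 0 0 0;0 0 -0.44 -0.33 0 0 0;0 0 -0.45 -0.3 0 0 0;0 0 -0.47 -0.28 0 0 0")

```text
time: 10.45
eef_pos: [0.5552, -0.1793, 0.2525]
orientation: [[0.995, 0.099, 0.002], [0.099, -0.995, -0.002], [0.001, 0.002, -1.0]]
wrist_force: [0.3, -6.8, 5.6]
width: 0.0091
grip_force: 20.0
```

Run:
```python
from cell import ctrl, eyes
import cv2,numpy as np
c=eyes.read_camera("side");t=eyes.read_camera("top")
a=cv2.resize(c["image"][130:330,200:500],None,fx=2,fy=2.,interpolation=2)
cv2.imwrite("pics/g2.png",a[:,:,::-1])
s=ctrl.state();print(s["eef_pos"],s["wrist_force"],s["ft_torque"])
```

```text
[ 0.55522566 -0.17870832  0.25276797] [-1.47111555 -7.03476685  6.91822063] [-1.79873288  0.4161698   0.01894758]
```

View pics/g2.png

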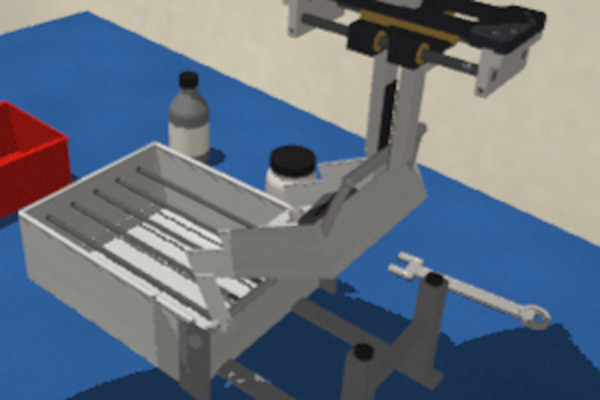

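The picture shows the tray tipped to about 0.5 rad and the bar held in the fingers at (395,160). The caliper is still in the tray. I'll continue tipping.

>>> send_rows(plan="0 0 -0.24 -0.13 0 0 0;0 0 -0.24 -0.13 0 0 0;0 0 -0.25 -0.12 0 0 0;0 0 -0.25 -0.11 0 0 0;0 0 -0.25 -0.11 0 0 0;0 0 -0.25 -0.1 0 0 0;0 0 -0.25 -0.09 0 0 0;0 0 -0.25 -0.09 0 0 0;0 0 -0.26 -0.08 0 0 0;0 0 -0.26 -0.08 0 0 0")

```text
time: 11.8
eef_pos: [0.55, -0.128, 0.2725]
orientation: [[0.995, 0.1, 0.0], [0.1, -0.995, -0.0], [0.0, 0.0, -1.0]]
wrist_force: [1.2, -2.8, 4.8]
width: 0.0094
grip_force: 20.0
```

>>> send_rows(plan="0 0 -0.53 -0.13 0 0 0;0 0 -0.53 -0.1 0 0 0;0 0 -0.54 -0.08 0 0 0;0 0 -0.54 -0.05 0 0 0;0 0 -0.54 -0.02 0 0 0;0 0 -0.54 0.01 0 0 0;0 0 -0.54 0.03 0 0 0;0 0 0 0 0 0 0;0 0 0 0 0 0 0;0 0 0 0 0 0 0;0 0 0 0 0 0 0;0 0 0 0 0 0 0;0 0 0 0 0 0 0;0 0 0 0 0 0 0;0 0 0 0 0 0 0")

```text
time: 13.68
eef_pos: [0.5424, -0.0533, 0.279]
orientation: [[0.995, 0.1, -0.0], [0.1, -0.995, -0.0], [-0.0, 0.0, -1.0]]
wrist_force: [1.8, -0.2, -0.0]
width: 0.0092
grip_force: 20.0
```

Run:
```python
from cell import ctrl, eyes
import cv2,numpy as np
c=eyes.read_camera("side");t=eyes.read_camera("top")
a=cv2.resize(c["image"][130:330,200:420],None,fx=2,fy=2.,interpolation=2);b=cv2.resize(t["image"][190:300,255:375],None,fx=3,fy=3,interpolation=2)
o=np.zeros((400,800,3),np.uint8);o[:400,:440]=a;o[:330,440:800]=b
cv2.imwrite("pics/g3.png",o[:,:,::-1])
s=ctrl.state();print(s["time"],s["eef_pos"],s["wrist_force"],s["ft_torque"])
```

```text
13.775 [ 0.54246492 -0.05337908  0.27907069] [2.12654111 0.06335245 0.06868619] [ 0.03982531 -0.37302039  0.0451154 ]
```

View pics/g3.png

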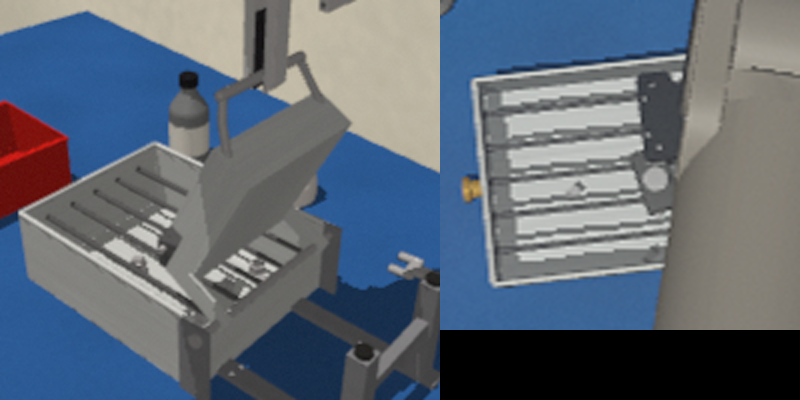

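The caliper seems to be on the grate at about (165,240) in the side crop, partly hidden by the tray edge. In the top crop the gripper covers it. I'll swing the tray partly back and check.

>>> send_rows(plan="0 0 0.54 -0.03 0 0 0;0 0 0.54 -0.01 0 0 0;0 0 0.54 0.02 0 0 0;0 0 0.54 0.05 0 0 0;0 0 0.54 0.08 0 0 0;0 0 0.53 0.1 0 0 0;0 0 0.53 0.13 0 0 0;0 0 0.52 0.16 0 0 0;0 0 0.51 0.18 0 0 0;0 0 0.5 0.21 0 0 0;0 0 0.49 0.23 0 0 0;0 0 0.48 0.26 0 0 0;0 0 0 0 0 0 0;0 0 0 0 0 0 0")

```text
time: 15.52
eef_pos: [0.5549, -0.178, 0.2515]
orientation: [[0.995, 0.1, -0.0], [0.1, -0.995, -0.0], [-0.0, 0.0, -1.0]]
wrist_force: [-3.1, -1.8, -0.0]
width: 0.0093
grip_force: 20.0
```

Run:
```python
from cell import ctrl, eyes
import cv2,numpy as np
c=eyes.read_camera("side");t=eyes.read_camera("top")
np.savez("s4.npz",**c);np.savez("t4.npz",**t)
a=cv2.resize(c["image"][150:300,200:360],None,fx=2.5,fy=2.5,interpolation=2);b=cv2.resize(t["image"][195:295,260:370],None,fx=3.5,fy=3.5,interpolation=2)
o=np.zeros((400,800,3),np.uint8);o[:375,:400]=a;o[:350,400:785]=b
cv2.imwrite("pics/g4.png",o[:,:,::-1])
s=ctrl.state();print(s["time"],s["eef_pos"],s["wrist_force"],s["ft_torque"])
```

```text
15.625 [ 0.55487403 -0.17783382  0.25160163] [-3.49480546 -2.14907148 -0.18935241] [-0.41768846  0.91801207 -0.04338042]
```

View pics/g4.png

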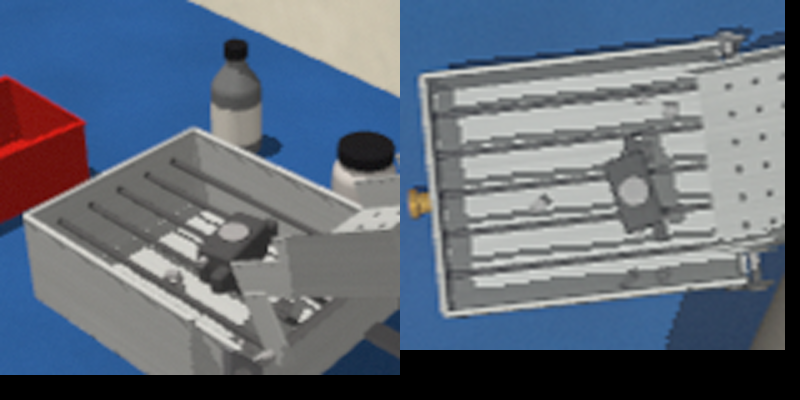

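The caliper lies on a y side on the grate, with its cap up at about (632,190) in the top crop and its ears towards the tray. I'll finish lowering the tray, release it and back off.

>>> send_rows(plan="0 0 0.47 0.28 0 0 0;0 0 0.45 0.3 0 0 0;0 0 0.44 0.33 0 0 0;0 0 0.42 0.35 0 0 0;0 0 0.4 0.37 0 0 0;0 0 0.38 0.39 0 0 0;0 0 0.36 0.41 0 0 0;0 0 0.34 0.42 0 0 0;0 0 0.32 0.44 0 0 0;0 0 0.3 0.46 0 0 0;0 0 0 0 0 0 0;0 0 0 0 0 0 0")

```text
time: 17.12
eef_pos: [0.5626, -0.255, 0.1765]
orientation: [[0.995, 0.1, -0.0], [0.1, -0.995, 0.0], [-0.0, -0.0, -1.0]]
wrist_force: [0.3, -1.6, -2.0]
width: 0.009
grip_force: 20.0
```

>>> send_rows(plan="0.15 0 0 0 0 0 0;0.35 0 0 0 0 0 0;0.35 0 0 0 0 0 0;0.35 0 0 -0.4 0 0 0;0.35 0 0 -0.8 0 0 0;0.35 0 0 -1 0 0 0;0.5 0 0 -1 0 0 0;0.5 0 0 -1 0 0 0;0.7 1 0 -1 0 0 0;0.7 1 0 0 0 0 0")

```text
time: 18.38
eef_pos: [0.6037, -0.2513, 0.2832]
orientation: [[0.995, 0.1, 0.003], [0.1, -0.995, -0.0], [0.003, 0.001, -1.0]]
wrist_force: [-0.2, -0.7, 0.5]
width: 0.0632
grip_force: 0.0
```

Run:
```python
from cell import ctrl, eyes
import cv2,numpy as np
c=eyes.read_camera("side");t=eyes.read_camera("top")
np.savez("s5.npz",**c);np.savez("t5.npz",**t)
a=cv2.resize(c["image"][190:310,200:300],None,fx=4,fy=4,interpolation=2);b=cv2.resize(t["image"][200:290,262:362],None,fx=4,fy=4,interpolation=2)
o=np.zeros((480,800,3),np.uint8);o[:480,:400]=a;o[:360,400:800]=b
cv2.imwrite("pics/g5.png",o[:,:,::-1])
s=ctrl.state();print(s["time"],s["eef_pos"],s["wrist_force"],s["joints"])
```

```text
18.475 [ 0.60416113 -0.25032082  0.28113126] [ 0.08585745 -0.18162536 -0.43569064] [-19.13887222  25.79871995  51.03719263  91.77777872 -20.78011966
  72.41421262 -48.69997763]
```

View pics/g5.png

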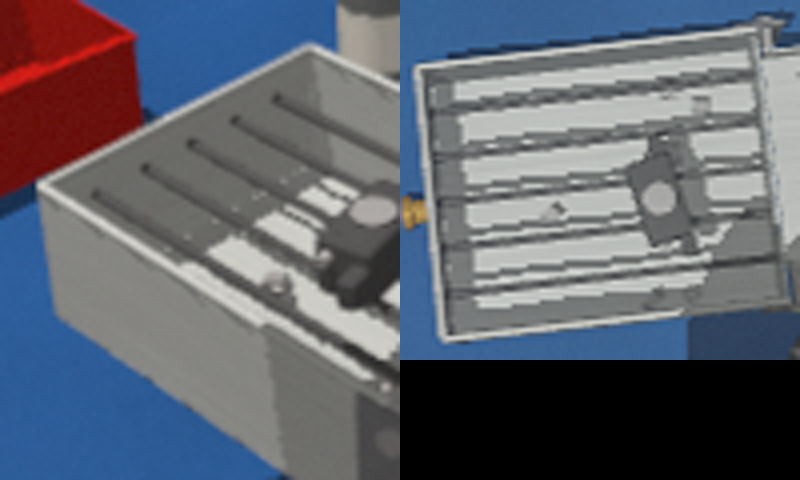

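The caliper cap is at about (658,197) in the top crop, with the body's long axis running from (648,162) to (672,240). Nuts show in the pan at (552,211), (655,297) and (698,103). I'll refine the caliper pose with a mask.

Run:
```python
from h import *
c=np.load("t5.npz");s=np.load("s5.npz");im=c["image"]
g=cv2.cvtColor(im,cv2.COLOR_RGB2GRAY)
print(g[238:262:2,314:342:2])
R=g[228:268,312:345]
for lo,hi in((60,125),(0,125)):
    m=((R>=lo)&(R<hi)).astype(np.uint8); m=cv2.morphologyEx(m,cv2.MORPH_OPEN,np.ones((4,4)))
    n,l,st,ce=cv2.connectedComponentsWithStats(m);k=1+st[1:,4].argmax()
    P=np.argwhere(l==k)[:,::-1]+[312,228]
    W=np.array([ray(c,p,.105)[:2] for p in P],np.float32);print(cv2.minAreaRect(W),len(P))
p=ray(c,(326.1,248.9),.11);print(p, "side",(proj(s,p)-[200,190])*4)
# two-view disc: side crop (374,210)
d=ray(s,(200+374/4-.4,190+210/4-.4),.11);print("side ray",d)
```

```text
[[186 185 185 186 176 114  81  69 108 114 120 195 192 193]
 [191 193 195 128  83  97  99  95  88 103 122 122 114 115]
 [177 121  99  98  98  98  99  97  96 126 102 107 132 109]
 [199 162 119 100  99  97  97  97  81  77  96 100 144 171]
 [ 92 102 128  95  99 137 166 162  98 110 122 120 152 191]
 [189 190 192 118 129 168 167 168 151  95 121 119 152 189]
 [189 187 189 171 133 169 168 169 156  91 122 120 118 118]
 [191 193 193 179  94 156 177 179 105  93 112 123 123 202]
 [114 114 116 156 123 101 101  99 100  99  78  77  95 100]
 [130 131  90  93  95 103 100 101 103 101  92  99 124 121]
 [137 140 172 195 181  97 103 102 100  93  83 155 113 148]
 [187 186 185 186 189 118  87 100 159 128  97 149 195 199]]
((0.5178771018981934, 0.011765148490667343), (0.07518184930086136, 0.05429322272539139), 17.472082138061523) 330
((0.5178771018981934, 0.011765148490667343), (0.07518184930086136, 0.05429322272539139), 17.472082138061523) 330
[0.51520461 0.02177663 0.11      ] side [372.58077312 200.99436845]
side ray [0.51096874 0.01700963 0.11      ]
```

>>> send_rows(plan="0.7 0 0 0 0 0 -0.033;0.7 0 0 0 0 0 -0.033;0.7 -0.16 -0.9 0 0 0 0;0.7 0 -0.96 0 0 0 0;0.7 0 -0.96 0 0 0 0;0.7 0 -0.96 0 0 0 0;0.7 0 -0.96 0 0 0 0;0.7 0 -0.96 0 0 0 0;0.7 0 -0.96 0 0 0 0;0.7 0 -0.96 0 0 0 0;0.7 0 -0.96 0 0 0 0;0.7 0 -0.96 0.5 0 0 0;0.7 0 -0.96 1 0 0 0;0.7 0 -0.96 1 0 0 0;0.7 0 -0.96 1 0 0 0;0.7 0 -0.96 1 0 0 0;0.7 0 -0.9 1 0 0 0;0.7 0 0 0 0 0 0;0.7 0 0 0 0 0 0")

```text
time: 20.85
eef_pos: [0.5134, 0.0192, 0.1714]
orientation: [[0.953, 0.302, 0.001], [0.302, -0.953, -0.0], [0.001, 0.0, -1.0]]
wrist_force: [-0.2, -0.7, 0.1]
width: 0.0658
grip_force: 0.0
```

>>> send_rows(plan="0.7 0.1 -0.06 0.8 0 0 0;0.7 0 0 0.8 0 0 0;0.7 0 0 0.8 0 0 0;0.7 0 0 0.8 0 0 0;0.7 0 0 0.7 0 0 0;0.7 0 0 0.5 0 0 0;0.7 0 0 0.3 0 0 0;0.7 0 0 0 0 0 0")

```text
time: 21.85
eef_pos: [0.5145, 0.0217, 0.0763]
orientation: [[0.953, 0.302, -0.0], [0.302, -0.953, -0.0], [-0.0, 0.0, -1.0]]
wrist_force: [-0.5, -0.7, -1.0]
width: 0.0657
grip_force: 0.0
```

>>> send_rows(plan="0.2 0 0 0 0 0 0;0.2 0 0 0 0 0 0;0.2 0 0 0 0 0 0;0.2 0 0 0 0 0 0;0.2 0 0 0 0 0 0", grip_force=25)

```text
time: 22.48
eef_pos: [0.5147, 0.0218, 0.0766]
orientation: [[0.953, 0.302, 0.0], [0.302, -0.953, 0.0], [0.0, -0.0, -1.0]]
wrist_force: [-0.4, 0.6, 3.8]
width: 0.034
grip_force: 25.0
```

>>> send_rows(plan="0.2 0 0 -0.4 0 0 0;0.2 0 0 -0.8 0 0 0;0.2 0 0 -0.9 0 0 0;0.2 0 0 -0.9 0 0 0;0.2 0 0 -1 0 0 0;0.2 0 0 -1 0 0 0.026;0.2 0 0 0 0 0 0.026;0.2 0 0 0 0 0 0.026;0.2 -0.2 -0.5 0 0 0 0;0.2 -0.2 -0.9 0 0 0 0;0.2 -0.2 -0.9 0 0 0 0;0.2 -0.2 -0.9 0 0 0 0;0.2 -0.2 -0.9 0 0 0 0;0.2 -0.2 -0.9 0 0 0 0;0.2 -0.2 -0.9 0 0 0 0;0.2 -0.2 -0.9 0 0 0 0;0.2 0 -0.9 0 0 0 0;0.2 0 -0.9 0 0 0 0;0.2 0 -0.9 0 0 0 0;0.2 0 -0.9 0 0 0 0")

```text
time: 24.98
eef_pos: [0.4697, 0.2286, 0.1765]
orientation: [[0.998, 0.062, -0.0], [0.062, -0.998, -0.0], [-0.0, 0.0, -1.0]]
wrist_force: [-0.1, -0.3, -1.7]
width: 0.0336
grip_force: 25.0
```

>>> send_rows(plan="0.2 0 -0.9 0 0 0 0;0.2 0 -0.9 0 0 0 0;0.2 0 -0.9 0 0 0 0;0.2 0 -0.9 0 0 0 0;0.2 0 -0.9 0 0 0 0;0.2 0 -0.9 0 0 0 0;0.2 0 -0.9 0 0 0 0;0.2 0 -0.9 0 0 0 0;0.2 0 0 0 0 0 0;0.2 0 0 0 0 0 0")

```text
time: 26.22
eef_pos: [0.4609, 0.3706, 0.1764]
orientation: [[0.998, 0.062, -0.0], [0.062, -0.998, -0.0], [-0.0, 0.0, -1.0]]
wrist_force: [-0.3, -0.2, -1.1]
width: 0.0336
grip_force: 25.0
```

Run:
```python
from cell import ctrl, eyes
import cv2,numpy as np
c=eyes.read_camera("side");t=eyes.read_camera("top")
np.savez("t6.npz",**t);np.savez("s6.npz",**c)
a=cv2.resize(c["image"][100:260,100:260],None,fx=2.5,fy=2.5,interpolation=2);b=cv2.resize(t["image"][200:290,262:362],None,fx=4,fy=4,interpolation=2)
o=np.zeros((400,800,3),np.uint8);o[:,:400]=a;o[:360,400:800]=b
cv2.imwrite("pics/g6.png",o[:,:,::-1])
s=ctrl.state();print(s["time"],s["eef_pos"],s["width"],s["joints"])
```

```text
26.325 [0.4609667  0.3703974  0.17653523] 0.03423220575102475 [ -76.45521008   21.9492906    40.25752247  106.5013579   -16.63537671
   57.52963996 -115.68337375]
```

View pics/g6.png

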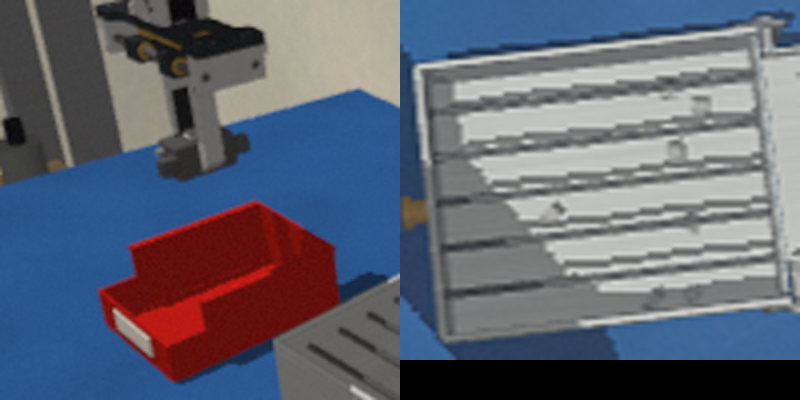

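The caliper is held above the bin. The pan shows parts at (698,103), (678,150), (552,211), (693,222), (655,297) and (690,293). Lowering the caliper now.

>>> send_rows(plan="0.2 0 -0.3 0.5 0 0 0;0.2 0 0 0.8 0 0 0;0.2 0 0 0.8 0 0 0;0.2 0 0 0.8 0 0 0;0.2 0 0 0.8 0 0 0;0.2 0 0 0.8 0 0 0;0.2 0 0 0.8 0 0 0;0.2 0 0 0.7 0 0 0;0.2 0 0 0.6 0 0 0;0.2 0 0 0.5 0 0 0;0.2 0 0 0.4 0 0 0;0.2 0 0 0.3 0 0 0;0.2 0 0 0.2 0 0 0;0.2 0 0 0.15 0 0 0;0.2 0 0 0 0 0 0;0.2 0 0 0 0 0 0")

```text
time: 28.32
eef_pos: [0.4605, 0.3772, 0.0137]
orientation: [[0.998, 0.062, 0.0], [0.062, -0.998, 0.0], [0.0, -0.0, -1.0]]
wrist_force: [-0.3, 0.2, -1.5]
width: 0.034
grip_force: 25.0
```

>>> send_rows(plan="0.2 0 0 0.1 0 0 0;0.45 0 0 0 0 0 0;0.6 0 0 0 0 0 0;0.6 0 0 0 0 0 0;0.6 0 0 -0.4 0 0 0;0.6 0 0 -0.8 0 0 0;0.6 0 0 -1 0 0 0;0.6 0 0 -1 0 0 0;0.6 0 0 -1 0 0 0;0.6 0 0 -1 0 0 0;0.6 0 0 -1 0 0 0;0.6 0 0 -1 0 0 0;0.6 0 0 -1 0 0 0;0.6 -0.2 -0.9 -1 0 0 0;0.6 -0.2 -0.9 0 0 0 0;0.6 -0.2 -0.9 0 0 0 0;0.6 -0.2 -0.9 0 0 0 0;0.6 -0.2 -0.9 0 0 0 0;0.6 -0.2 -0.9 0 0 0 0;0.6 0 0 0 0 0 0")

```text
time: 30.82
eef_pos: [0.4289, 0.4849, 0.195]
orientation: [[0.998, 0.064, -0.0], [0.064, -0.998, -0.001], [-0.0, 0.0, -1.0]]
wrist_force: [-0.4, 0.4, 0.8]
width: 0.0562
grip_force: 0.0
```

Run:
```python
from cell import ctrl, eyes
import cv2,numpy as np
c=eyes.read_camera("side");t=eyes.read_camera("top")
np.savez("t7.npz",**t);np.savez("s7.npz",**c)
b=cv2.resize(t["image"][195:310,175:435],None,fx=3,fy=3,interpolation=2)
a=cv2.resize(c["image"][180:300,140:400],None,fx=2,fy=2,interpolation=2)
o=np.zeros((590,780,3),np.uint8);o[:345]=b;o[345:585,:520]=a
cv2.imwrite("pics/g7.png",o[:,:,::-1])
s=ctrl.state();print(s["time"],s["eef_pos"],s["width"])
```

```text
30.925 [0.42995068 0.48296537 0.19532061] 0.05638180458198539
```

View pics/g7.png

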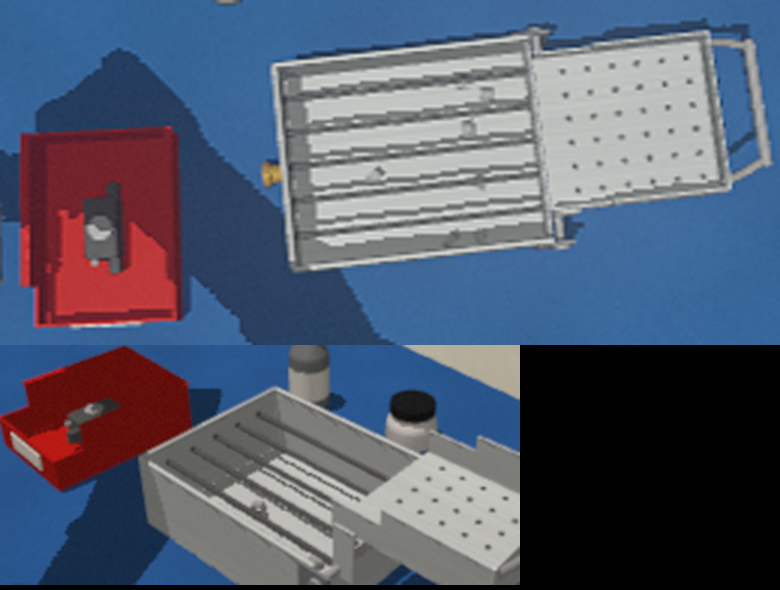

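The caliper is lying in the bin at (102,228), the bin is upright, and the tray is level and empty. A part at side (260,507) might be hung on a bar, so I'll check heights across the two views.

Run:
```python
from h import *
t=np.load("t7.npz");s=np.load("s7.npz")
o=np.array([.5287,.0623]);a=np.radians(95.7);X=np.array([np.cos(a),np.sin(a)]);Y=np.array([-X[1],X[0]])
st=lambda p:np.round([(p[:2]-o)@X*1000,(p[:2]-o)@Y*1000])
p=(270-.3,180+162/2-.3)
for z in(.007,.04,.075):print("side part z",z,st(ray(s,p,z)))
for u in[(487,93),(468,127),(375,173),(480,181),(455,240),(483,237),(462,85)]:
    q=(175+u[0]/3-.3,195+u[1]/3-.3)
    print(u,[(z,st(ray(t,q,z)).tolist(),proj(s,ray(t,q,z)).round().tolist()) for z in(.007,.075)])
```

```text
side part z 0.007 [46.  8.]
side part z 0.04 [15. 35.]
side part z 0.075 [-18.  65.]
(487, 93) [(0.007, [-83.0, -60.0], [332.0, 271.0]), (0.075, [-80.0, -51.0], [329.0, 247.0])]
(468, 127) [(0.007, [-59.0, -27.0], [314.0, 273.0]), (0.075, [-57.0, -19.0], [312.0, 250.0])]
(375, 173) [(0.007, [41.0, 10.0], [270.0, 262.0]), (0.075, [39.0, 16.0], [268.0, 239.0])]
(480, 181) [(0.007, [-65.0, 30.0], [299.0, 288.0]), (0.075, [-63.0, 35.0], [296.0, 263.0])]
(455, 240) [(0.007, [-33.0, 87.0], [268.0, 295.0]), (0.075, [-32.0, 90.0], [265.0, 270.0])]
(483, 237) [(0.007, [-62.0, 87.0], [278.0, 302.0]), (0.075, [-59.0, 90.0], [275.0, 276.0])]
(462, 85) [(0.007, [-58.0, -71.0], [327.0, 264.0]), (0.075, [-56.0, -62.0], [324.0, 241.0])]
```

Run:
```python
from h import *
s=np.load("s7.npz");s0=np.load("side0.npz");t=np.load("t7.npz");t0=np.load("top0.npz")
g=lambda c:cv2.cvtColor(c["image"],cv2.COLOR_RGB2GRAY).astype(int)
for nm,A,B,x0,x1,y0,y1 in(("side",s,s0,225,345,205,305),("top",t,t0,266,360,205,285)):
    d=(abs(g(A)-g(B))>25).astype(np.uint8)[y0:y1,x0:x1]
    n,l,st,ce=cv2.connectedComponentsWithStats(d,connectivity=8)
    for k in range(1,n):
        if st[k,4]>=3:print(nm,(ce[k]+[x0,y0]).round(1),st[k,2:5])
print(g(s)[256:292:2,288:310:2]);print(g(s0)[256:292:2,288:310:2])
```

```text
side [241.4 210.4] [ 17  14 173]
side [341.7 253.1] [ 6  9 49]
side [269.8 261.5] [10  9 57]
side [338.1 263.6] [ 7  5 18]
side [298.5 289. ] [ 8  7 30]
side [226.4 301.5] [ 5  8 26]
top [328.6 223.8] [4 2 5]
top [336.9 225.8] [ 5  5 19]
top [331.2 236.8] [ 5  6 20]
top [301.2 252.1] [ 4  5 12]
top [334.2 253.2] [4 2 5]
top [335.2 256.6] [3 2 5]
top [267.6 272.3] [ 5 17 61]
top [282.2 275.7] [4 2 6]
top [273.4 283.4] [ 8  3 14]
[[192 194 165 138 101 169 113  77  97 172 191]
 [192 193 191 193 164 118 147 170 117 104 146]
 [150 187 194 193 192 195 134 100 171 140 116]
 [ 82  95 156 192 193 192 192 193 135 120 125]
 [104  73  84 103 176 192 194 191 193 139 123]
 [159  98 113  80  83 121 183 192 193 139 123]
 [187 188 113  98  72  80  85 149 185 139 133]
 [188 188 187 189 113  92  89  79  94 128 162]
 [189 188 188 186 187 161  98  85  90 106 122]
 [186 191 189 189 187 186 188 115  97 117 123]
 [ 91 156 187 190 189 187 187 186 159 126 123]
 [ 72  84 121 180 190 189 188 187 187 154 123]
 [160  71  78  84 146 184 190 190 187 155 123]
 [184 158 105  68  82 105 173 188 190 155 122]
 [191 178 
[... 325 characters left out ...]
  95 156 192 193 192 191 193 136 119 125]
 [106  72  82 103 176 191 194 191 193 140 123]
 [159  96 115  78  85 122 183 192 193 138 123]
 [188 188 114  96  71  79  83 149 184 139 134]
 [189 188 188 188 113  93  89  80  94 128 164]
 [189 188 188 188 188 159  97  86  90 108 123]
 [187 189 187 189 187 187 189 114  96 117 123]
 [ 91 157 189 191 188 187 187 188 160 127 122]
 [ 70  85 121 180 190 189 188 187 186 154 123]
 [160  70  78  84 147 184 191 188 189 155 124]
 [183 160 107  67  79 104 173 189 190 155 122]
 [191 178 185 190 102  73  85 123 180 155 123]
 [157 193 181 181 187 159  72  79  85 132 123]
 [103 126 170 196 181 185 158 105  71 111 123]
 [112  82 111 146 156 173 186 186 133 135 146]]
```

All seven parts are accounted for on the pan floor.

```bash
python3 -c "
from cell import job_done
print(job_done())"
```

```text
the job is handed in; nothing more can be done
None
```

The job is handed in, with no verdict returned: the caliper was lowered into the upright bin, the camera views put all seven nuts and spacers in the pan under the grate, the tray was swung gently back to level, and the jar, bottle and spanner were not touched.

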